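# Check the bench balance with the large check weight

## Robot

A 6-joint arm with a two-finger parallel gripper is mounted at the origin on a cart in front of the work surface, level with it; the furniture and walls round the work are solid. World frame = base frame: x ahead of the robot, y to its left, z up, the work surface at z = 0. Lengths are in m, angles in rad, forces in N, time in s.
With the tool pointing down it reaches from about 0.325 to 0.775 m from the base axis. Payload 5.5 kg.
Tool frame: the origin (TCP) lies between the finger pads; the fingertips stand 8 mm ahead of it and the grasp point (between the pads) lies 11 mm behind it (tcp_to_tips is the distance from the TCP to the fingertips, in m); z points along the fingers, y is the line along which they close (so a half turn about z gives the same grasp; the last joint's range is limited). The gripper opens to 88 mm and grips with 3 to 60 N. Pads are 20 mm wide; open, the fingers measure 115 mm over their backs; the gripper's body (75 mm by 178 mm) begins 61 mm behind the grasp point.
Start: joints at [-1.282, 0.091, 1.231, -0, 1.82, -0.057], TCP at [0.203, -0.564, 0.231] pointing down, gripper open.
Joint ranges: [-2.87, 2.87], [-0.86, 2.18], [0.17, 2.46], [-1.51, 4.65], [0.06, 2.69], [-2.65, 2.65]. Speed limits (rad/s): [2.57, 2.57, 3.01, 3.14, 3.14, 3.14].

## Interface

Orientations are given as a unit quaternion [w, x, y, z].
In Python, from bench import * gives the robot as it stands. Calls block until the motion is done:
- move_to(position, orientation): joint-space move of the TCP to a pose.
- move_l(position, speed=0.15, orientation=None): straight line of the TCP; orientation=None keeps the orientation; speed is the mean speed in m/s.
- movej(angles): joint-space move.
- gripper_open() and close(): open the fingers fully, or close them until they stop; the grip force is fixed at half the most.
- hold(seconds).
- inverse_kinematics(position, orientation): joint angles nearest the present ones, or None.
- state(): the state.
- get_image(name): name is "scene" or "top" or "wrist"; returns a dict with "frame" (480x640x3 uint8, blue, green, red), "depth" (480x640 float32, m along the optical axis (not along the pixel's ray), 0 where there is no reading), "camera_matrix" (3x3 intrinsics, pixels), "k1" (the pictures are not rectified: a ray, as slopes to the right and down, at radius r is drawn at 1 + k1 r^2 times it, then the intrinsics apply), "view" (4x4, takes a point from world to camera coordinates). Camera axes: x right, y up, looking along -z (the intrinsics and any distortion apply to the point x, -y, -z); pixel columns grow to the right and rows downward; lengths in m; the calibration is good to about 2 mm. A picture is of the moment at which its call begins.
A pose or a line that the arm cannot do raises IKError and nothing moves.
- job_done(): hands the job in; it is judged then, once.
The state is a dict: "time": time; "joint_pos": joint angles; "dq": joint speeds; "joint_torque": joint torques, N m; "ee_pos": TCP position; "ee_rot": TCP orientation; "ft_force": force on the tool from outside, world axes, zero at the start; "moment": the same for the moment, N m; "finger_gap": finger opening in m; "finger_force": force on a finger pad.
Only numpy, scipy, OpenCV 4.12 (cv2) and the standard library are available. Lean on these libraries where they do the work, as an engineer would, in place of code of your own. Each camera call takes 0.05 s, during which the arm holds its last target. There are 200 camera calls.

## Task

Check the balance: pull the larger of the two steel check weights out of its sloping cup and stand it upright in the middle of the balance pan, inside the engraved ring. The pan is sprung and delicate: lower the weight gently until the pan is carrying it before you let go, without dropping it or pushing the pan down to its stop. Leave the smaller weight in its cup.

Things in the scene. Friction and masses are not known exactly. Their poses are not given: they have to be found in the camera images.
- large_weight: The larger steel check weight, 104 mm tall: round foot 44 mm in diameter and 34 mm high, above it a round stem 14 mm in diameter (34 to 86 mm above the underside), on top a round knob 22 mm in diameter (86 to 104 mm). Origin: centre of its underside; z runs up its axis to the knob. 0.30 to 0.50 kg, not known beforehand. It starts in a cup that leans 30 degrees.
- small_weight: The smaller check weight, same shape, 88 mm tall, foot 32 mm in diameter, knob 18 mm. It stands in another cup of the same kind and stays there. Origin: centre of its underside; z up its axis.
- large_rest: Fixed stand of the large weight: base plate 110 x 74 x 8 mm and a grey cup 56 mm in outer diameter, leaning 30 degrees from vertical towards the body's -x; its mouth is up to 70 mm above the desk. The cup is 30 mm deep with 2 mm of play round the foot, so the weight is drawn out along its own axis. Origin: centre of the plate's underside, z up.
- small_rest: The like stand of the small weight; which of the two stands is where varies.
- balance: Fixed bench balance, white housing 180 x 146 mm and 48 mm high, display towards its own -x, a round steel pan 110 mm in diameter above it. Origin: on the desk, straight below the centre of the pan; z up.
- pan_centre (a point): A point on the pan's vertical axis, always 80 mm above the desk (not the pan's own height). The pan's level upper face stands somewhere between 70 and 106 mm above the desk: its column has been set to an unreported height, so look or feel for it. A ring 60 mm in diameter is engraved round the pan's centre.
- pan (a joint): How far the sprung pan has sunk from its unloaded height, in m: 0 unloaded, about 1.7 mm per newton on it (5 to 8 mm under the large weight), 18 mm at its stop. Pressing it past 15.5 mm counts as reaching the stop.

How it is judged:
By the outcome, as a careful person would: the job done as asked, in the order asked, and still so for the second after the job is handed in, with the robot touching nothing.
It also fails if it takes over 48 s, if anything falls off the work surface, if the arm or the gripper's body presses on something with over 40 N, if the wrist force passes 120 N, or if a joint passes its speed limit or range.

## Working session

There is one attempt and no reset: what is moved stays moved. The work goes in short steps, each a Python script; the robot and the scene stay as the last script left them, time stands still between calls to the robot, and variables do not carry over. Pictures are saved under pics/ and viewed, at most 10 in all, crops included, and the job is handed in when it is done.

```bash
mkdir -p pics; ls; cat > h.py <<'E'
from bench import *
import numpy as np, cv2
from scipy.spatial.transform import Rotation as R
def snap(n,tag):
    g=get_image(n); cv2.imwrite(f'pics/{tag}.png',g['frame']); np.savez(f'pics/{tag}.npz',**{k:np.array(v) for k,v in g.items()}); return g
def ray(g,u,v):
    K=np.array(g['camera_matrix']);k=float(g['k1'])
    d=np.array([(u-K[0,2])/K[0,0],(v-K[1,2])/K[1,1]]);s=d.copy()
    for _ in range(30): s=d/(1+k*(s@s))
    return s
def pt(g,u,v,z=None):
    s=ray(g,u,v); z=z if z is not None else float(g['depth'][int(round(v)),int(round(u))])
    return (np.linalg.inv(g['view'])@np.array([s[0]*z,-s[1]*z,-z,1]))[:3]
def cloud(g):
    K=np.array(g['camera_matrix']);k=float(g['k1']);h,w=g['depth'].shape
    uu,vv=np.meshgrid(np.arange(w),np.arange(h))
    d=np.stack([(uu-K[0,2])/K[0,0],(vv-K[1,2])/K[1,1]],-1);s=d.copy()
    for _ in range(30): s=d/(1+k*(s**2).sum(-1,keepdims=True))
    z=g['depth'];P=np.stack([s[...,0]*z,-s[...,1]*z,-z,np.ones_like(z)],-1)
    return (P@np.linalg.inv(g['view']).T)[...,:3]
def tri(obs):
    A=np.zeros((3,3));b=np.zeros(3)
    for g,u,v in obs:
        T=np.linalg.inv(g['view']);s=ray(g,u,v);d=T[:3,:3]@[s[0],-s[1],-1];d/=np.linalg.norm(d)
        M=np.eye(3)-np.outer(d,d);A+=M;b+=M@T[:3,3]
    return np.linalg.solve(A,b)
def load(tag): return dict(np.load(f'pics/{tag}.npz'))
def quat(z,y):
    z=np.array(z,float);z/=np.linalg.norm(z);y=np.array(y,float);y-=y@z*z;y/=np.linalg.norm(y)
    q=R.from_matrix(np.c_[np.cross(y,z),y,z]).as_quat();return [q[3],q[0],q[1],q[2]]
E
python3 - <<'E'
from h import *
for n in ('scene','top'):
    g=snap(n,n+'0');print(n,np.linalg.inv(g['view'])[:3].round(3).tolist(),np.array(g['camera_matrix']).tolist(),g['k1'])
a=cv2.imread('pics/scene0.png');b=cv2.imread('pics/top0.png')
s=state();print(s['time'],s['ee_pos'],s['ee_rot'],s['finger_gap'])
E
```

```text
pics
scene [[0.853, 0.267, -0.447, 0.046], [-0.521, 0.454, -0.723, -0.898], [0.01, 0.85, 0.527, 0.694]] [[497.5167725498741, 0.0, 325.7887667479698], [0.0, 497.5167725498741, 243.29411190552932], [0.0, 0.0, 1.0]] -0.05528109331620313
top [[0.014, 0.999, -0.041, 0.504], [-1.0, 0.013, -0.021, -0.109], [-0.021, 0.041, 0.999, 1.144]] [[513.0946454955439, 0.0, 321.01596231764734], [0.0, 513.0946454955439, 232.27744398024686], [0.0, 0.0, 1.0]] -0.04875208328595112
0.1 [ 0.20328578 -0.56426453  0.22961492] [-8.60250050e-04  9.85091604e-01  1.72028424e-01 -1.16118583e-04] 0.08804044652673022
```

View pics/scene0.png

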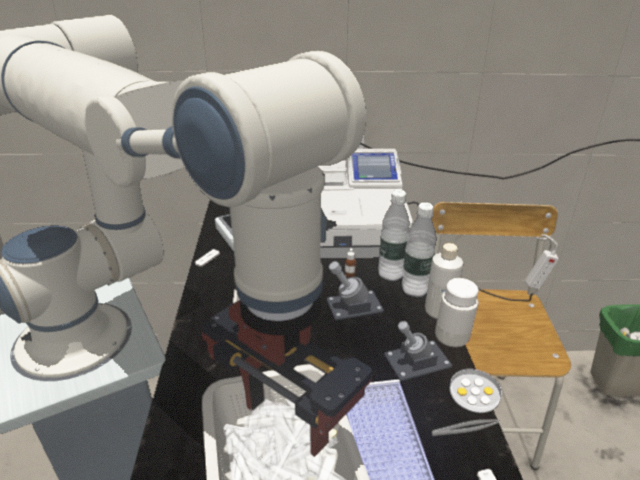

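View pics/top0.png

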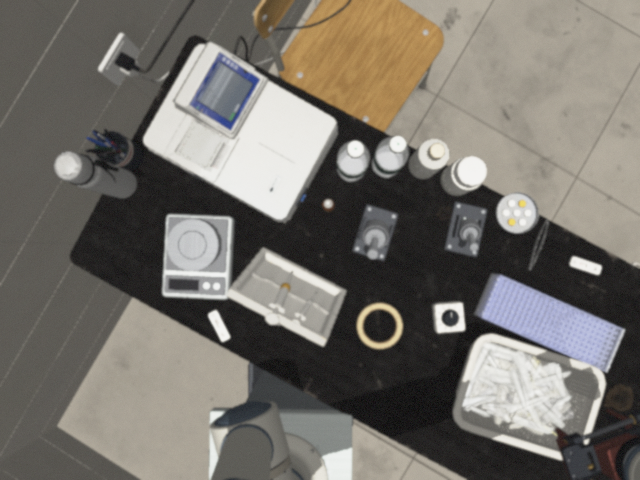

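The scene view shows the two weights in cups at about (352,285) and (410,340). In the top view they are at about (375,237) and (467,232), and the balance pan is at (193,244). The left one (375,237) looks larger. I'll measure by depth first.

```bash
python3 - <<'E'
from h import *
g=load('top0');C=cloud(g)
for n,(u0,v0,u1,v1) in {'L':(350,200,402,265),'R':(440,198,492,262),'pan':(160,210,236,300)}.items():
    c=C[v0:v1,u0:u1].reshape(-1,3);z=c[:,2]
    print(n,np.percentile(z,[1,5,25,50,75,95,99,100]).round(3))
    if n=='pan':
        for lo in np.arange(.04,.12,.005):
            m=(z>lo)&(z<lo+.005)
            if m.sum()>20: print(round(lo,3),m.sum(),np.median(c[m],0).round(4),c[m].min(0).round(3),c[m].max(0).round(3))
    else:
        m=(z>.005)&(z<.012);print('plate',m.sum(),cv2.minAreaRect((c[m,:2]*1000).astype(np.float32)))
        for lo in np.arange(.03,.15,.01):
            m=(z>lo)&(z<lo+.01)
            if m.sum(): print(round(lo,3),m.sum(),c[m].mean(0).round(4))
im=cv2.imread('pics/top0.png')
cr=lambda u,v:cv2.resize(im[v-37:v+38,u-33:u+33],(396,450),interpolation=cv2.INTER_CUBIC)
cv2.imwrite('pics/crop1.png',np.hstack([cr(375,235),cr(467,232)]))
E
```

```text
L [-5.000e-03 -4.000e-03 -1.000e-03  3.000e-03  2.300e-02  7.400e-02
  1.200e-01  1.144e+00]
plate 626 ((551.4552612304688, -200.94427490234375), (105.937744140625, 133.08570861816406), 86.13861846923828)
0.03 105 [ 0.5544 -0.2024  0.0342]
0.04 103 [ 0.5509 -0.2011  0.0457]
0.05 208 [ 0.5457 -0.2012  0.0551]
0.06 231 [ 0.5512 -0.2027  0.0641]
0.07 21 [ 0.5354 -0.1978  0.0741]
0.08 16 [ 0.5279 -0.1953  0.0845]
0.09 17 [ 0.5227 -0.1932  0.0948]
0.1 8 [ 0.518  -0.1891  0.1063]
0.11 85 [ 0.5063 -0.1893  0.1164]
0.12 20 [ 0.5094 -0.1902  0.1217]
R [-5.000e-03 -3.000e-03 -1.000e-03  4.000e-03  1.000e-02  5.900e-02
  1.060e-01  1.144e+00]
plate 834 ((564.6017456054688, -403.98175048828125), (127.1047134399414, 97.61432647705078), 4.4969682693481445)
0.03 118 [ 0.5666 -0.3999  0.0344]
0.04 124 [ 0.5564 -0.3989  0.0454]
0.05 189 [ 0.5597 -0.403   0.0552]
0.06 45 [ 0.5575 -0.4013  0.063 ]
0.07 17 [ 0.5408 -0.3986  0.0761]
0.08 13 [ 0.5362 -0.3973  0.0837]
0.09 15 [ 0.527  -0.3934  0.098 ]
0.1 61 [ 0.5226 -0.3957  0.1047]
pan [-0.004 -0.002  0.041  0.047  0.08   0.084  0.185  1.144]
0.04 1216 [0.4557 0.1705 0.0431] [0.404 0.109 0.04 ] [0.583 0.258 0.045]
0.045 1676 [0.462  0.1627 0.047 ] [0.407 0.111 0.045] [0.579 0.253 0.05 ]
0.05 124 [0.4838 0.1427 0.0506] [0.415 0.116 0.05 ] [0.576 0.25  0.055]
0.075 528 [0.5163 0.1811 0.0791] [0.465 0.129 0.075] [0.572 0.237 0.08 ]
0.08 1522 [0.5194 0.1829 0.0819] [0.463 0.128 0.08 ] [0.572 0.238 0.085]
0.085 94 [0.5135 0.1789 0.0856] [0.468 0.129 0.085] [0.57  0.233 0.088]
```

View pics/crop1.png

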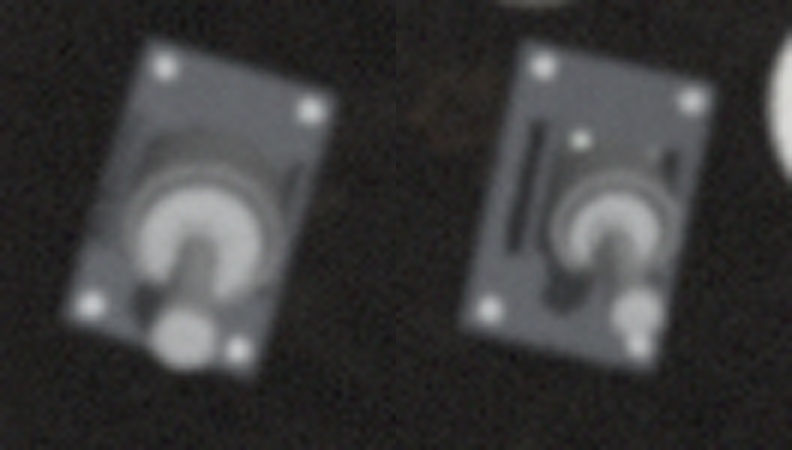

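The left crop holds the larger weight: its foot fills the cup and its knob is at about (184,340) in the crop, or (372.5,254.5) in the full picture. It leans towards the robot and slightly to +y. Next I'll take wrist views from two places for the weight and one over the pan.

```bash
python3 - <<'E'
from h import *
q=quat([0,0,-1],[-0.34,-0.94,0])
P=np.array([.507,-.19,.118,1])
for i,p in enumerate([(.46,-.20,.36),(.50,-.12,.33),(.50,.14,.33)]):
    move_to(list(p),q); g=snap('wrist',f'w{i}')
    c=g['view']@P;K=g['camera_matrix'];print(i,state()['time'],np.linalg.inv(g['view'])[:3].round(3).tolist(),'knob px',K[0][2]-K[0][0]*c[0]/c[2],K[1][2]+K[1][1]*c[1]/c[2])
a=[cv2.imread(f'pics/w{i}.png') for i in range(2)]
cv2.imwrite('pics/w01.png',np.hstack([cv2.resize(x,(400,300)) for x in a]))
E
```

```text
0 1.85 [[-0.341, 0.908, 0.243, 0.526], [-0.94, -0.33, -0.087, -0.224], [0.001, -0.258, 0.966, 0.513]] knob px 287.09422049090637 178.70341109675144
1 2.3667 [[-0.34, 0.908, 0.244, 0.566], [-0.94, -0.329, -0.086, -0.143], [0.002, -0.258, 0.966, 0.483]] knob px 371.6049716841835 190.76188138656224
2 3.4333 [[-0.342, 0.908, 0.241, 0.566], [-0.94, -0.331, -0.086, 0.115], [0.001, -0.256, 0.967, 0.484]] knob px 623.8429029012191 100.14214638786606
```

View pics/w01.png

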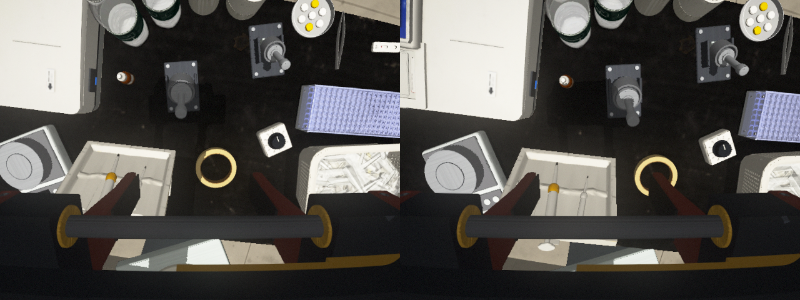

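View pics/w2.png

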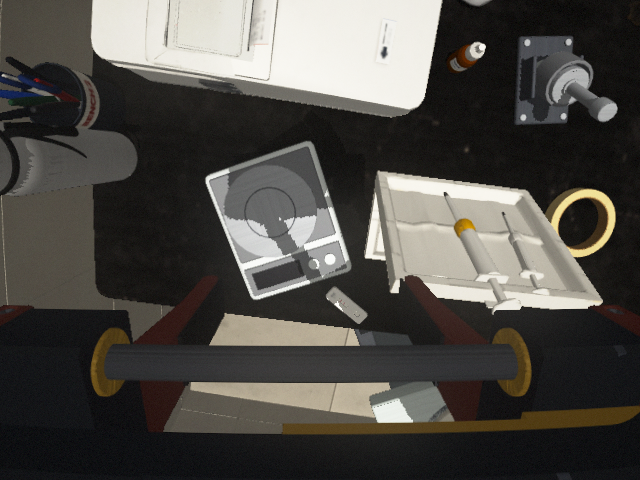

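The wrist views show the large weight's knob at about (287,180) in w0 and (371,190) in w1. The pan ring is at about (270,212) in w2. I'll enlarge these and add depth statistics.

```bash
python3 - <<'E'
from h import *
W=[cv2.imread(f'pics/w{i}.png') for i in range(3)]
c=lambda i,u,v,w,h,s:cv2.resize(W[i][v:v+h,u:u+w],(w*s,h*s),interpolation=cv2.INTER_CUBIC)
row=np.hstack([c(0,250,85,80,120,5),c(1,320,95,80,120,5)])
row=np.clip(row.astype(float)*1.4,0,255).astype(np.uint8)
cv2.imwrite('pics/crop2.png',row)
cv2.imwrite('pics/crop3.png',np.hstack([c(2,210,150,120,120,4),c(2,535,30,80,120,4)]))
for i,(u0,v0,u1,v1) in enumerate([(250,85,330,205),(320,95,400,215),(520,25,625,135)]):
    C=cloud(load(f'w{i}'))[v0:v1,u0:u1].reshape(-1,3);z=C[:,2]
    print(i,[ (round(lo,3),int(m.sum()),C[m].mean(0).round(4).tolist()) for lo in np.arange(.05,.14,.01) for m in [(z>lo)&(z<lo+.01)] if m.sum()])
    print('desk',np.median(z[z<.004]),'plate',np.median(z[(z>.004)&(z<.015)]))
C=cloud(load('w2'))[135:305,195:355].reshape(-1,3);z=C[:,2]
m=(z>.07)&(z<.11);print('pan',m.sum(),np.median(C[m],0),(C[m].min(0)+C[m].max(0))/2,C[m].max(0)-C[m].min(0),'hous',np.median(z[(z>.035)&(z<.06)]),'desk',np.median(z[z<.02]))
print('minrect',cv2.minEnclosingCircle((C[m][:,:2]*1000).astype(np.float32)))
E
```

```text
0 [(np.float64(0.05), 575, [0.5444, -0.2044, 0.0553]), (np.float64(0.06), 761, [0.5506, -0.205, 0.0641]), (np.float64(0.07), 57, [0.5315, -0.1998, 0.0753]), (np.float64(0.08), 58, [0.5262, -0.1982, 0.0851]), (np.float64(0.09), 61, [0.5212, -0.1966, 0.0948]), (np.float64(0.1), 26, [0.5162, -0.1954, 0.1057]), (np.float64(0.11), 260, [0.5061, -0.192, 0.1164]), (np.float64(0.12), 76, [0.5094, -0.1922, 0.1214])]
desk -0.0004745211987163822 plate 0.007517657106807962
1 [(np.float64(0.05), 665, [0.5458, -0.2003, 0.0553]), (np.float64(0.06), 862, [0.5509, -0.2043, 0.0642]), (np.float64(0.07), 75, [0.5322, -0.1977, 0.0751]), (np.float64(0.08), 70, [0.5269, -0.1964, 0.0851]), (np.float64(0.09), 80, [0.5214, -0.1949, 0.0951]), (np.float64(0.1), 35, [0.5171, -0.1923, 0.1055]), (np.float64(0.11), 281, [0.5067, -0.1906, 0.1164]), (np.float64(0.12), 103, [0.5089, -0.1923, 0.1215])]
desk -0.00033502725168260694 plate 0.0076272113742900105
2 [(np.float64(0.05), 728, [0.5464, -0.1925, 0.0552]), (np.float64(0.06), 854, [0.5501, -0.2011, 0.0644]), (np.float64(0.07), 99, [0.5307, -0.1941, 0.0749]), (np.float64(0.08), 117, [0.5245, -0.1917, 0.0851]), (np.float64(0.09), 107, [0.52, -0.1908, 0.0951]), (np.float64(0.1), 89, [0.5126, -0.1853, 0.1054]), (np.float64(0.11), 341, [0.5064, -0.1872, 0.1159]), (np.float64(0.12), 118, [0.5085, -0.1906, 0.1216])]
desk 4.189743752885944e-05 plate 0.008054198807179308
pan 6769 [0.52031701 0.18175196 0.08165825] [0.51843312 0.18265415 0.08184038] [0.10880693 0.10987221 0.00652723] hous 0.046222572211384816 desk -0.000433376495284743
minrect ((518.6243896484375, 182.72772216796875), 55.01045608520508)
```

View pics/crop2.png

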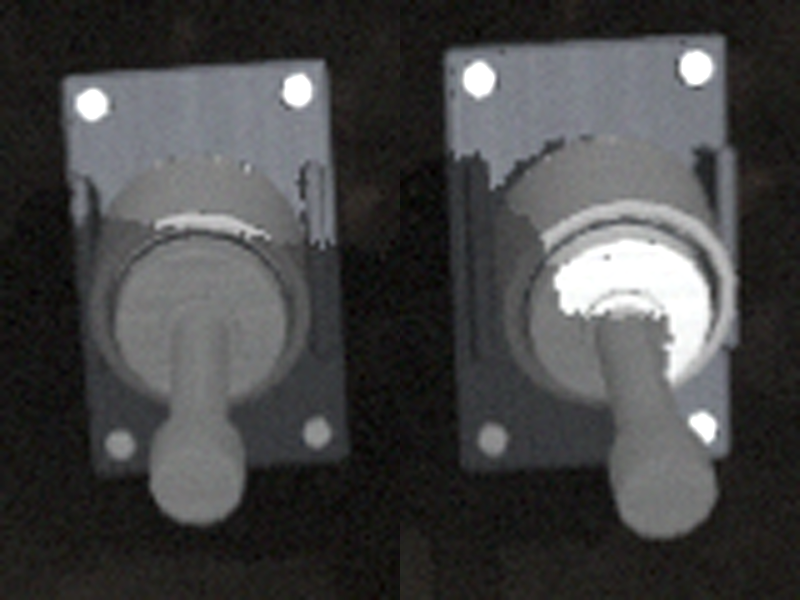

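View pics/crop3.png

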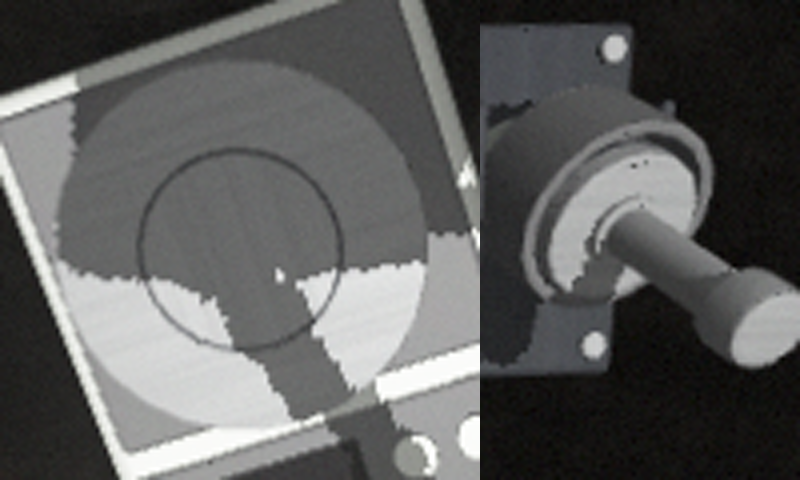

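Crop readings, as crop pixels:

| Feature | w0 | w1 | w2 |
|---|---|---|---|
| Knob-top centre | (198,484) | (665,493) | (770,321) |
| Plate screws | (92,104) (298,91) (120,444) (317,432) | (479,79) (695,67) (492,440) (703,427) | not read |
| Foot-top centre | (201,318) | (620,325) | not read |
| Ring centre | not read | not read | (240,250) |

I'll triangulate these and check IK.

```bash
python3 - <<'E'
from h import *
w=[load(f'w{i}') for i in range(3)];t=load('top0')
f0=lambda x,y:(w[0],250+x/5-.4,85+y/5-.4)
f1=lambda x,y:(w[1],320+(x-400)/5-.4,95+y/5-.4)
k=tri([f0(198,484),f1(665,493),(w[2],607.1,109.8)])
print('knob',k, tri([f0(198,484),f1(665,493)]))
ft=tri([f0(201,318),f1(620,325)]);print('foottop',ft,np.linalg.norm(k-ft),(k-ft)/np.linalg.norm(k-ft))
S=[tri([f0(*a),f1(*b)]) for a,b in zip([(92,104),(298,91),(120,444),(317,432)],[(479,79),(695,67),(492,440),(703,427)])]
S=np.array(S);print(S.round(4).tolist(),'ctr',S.mean(0))
ln=(S[2]+S[3]-S[0]-S[1])[:2];ln/=np.linalg.norm(ln);sh=(S[0]+S[2]-S[1]-S[3])[:2];sh/=np.linalg.norm(sh)
print('lean dir long',ln,np.degrees(np.arctan2(ln[1],ln[0])),'short',np.degrees(np.arctan2(sh[1],sh[0]))+90)
T=np.linalg.inv(w[2]['view']);r=pt(w[2],269.6,212.1,1.);d=r-T[:3,3];print('ring@.0818',T[:3,3]+d*(.0818-T[2,3])/d[2])
h=(lambda a:a/np.linalg.norm(a))((ln+np.array([-sh[1]*-1,sh[0]*-1])*(1 if ln@np.array([sh[1],-sh[0]])>0 else -1)))
a=np.r_[h*.5,np.cos(np.pi/6)];print('axis',a,'lateral resid foot',(ft-(k-a*.070)))
np.savez('est.npz',k=k,a=a)
for s in(1,-1):
    y=np.r_[h*np.cos(np.pi/6),-.5]*s;q=quat(-a,y)
    for d in (.20,.064+.05,.064):
        p=k-a*.104+a*(d-.011);j=inverse_kinematics(list(p),q);print(s,d,p.round(3),None if j is None else np.round(j,2))
    for nm,yy in {'lat':[-h[1]*s,h[0]*s,0]}.items():
        j=inverse_kinematics(list(k-a*.04-a*.011),quat(-a,yy));print(nm,None if j is None else np.round(j,2))
    for z in(.3,.14):
        j=inverse_kinematics([.5186,.1827,z],quat([0,0,-1],np.r_[h*s,0]));print('pan',None if j is None else np.round(j,2))
E
```

```text
knob [ 0.50434561 -0.19091179  0.11777722] [ 0.50350937 -0.19090231  0.11402378]
foottop [ 0.53737349 -0.20084551  0.05849476] 0.06858520358743012 [-0.48155989  0.1448377   0.86436226]
[[0.6035, -0.1915, 0.0104], [0.5878, -0.2454, 0.0069], [0.5154, -0.1651, 0.0086], [0.4998, -0.219, 0.0122]] ctr [ 0.55165034 -0.20524562  0.00950563]
lean dir long [-0.95793904  0.28697177] 163.32325339211823 short 163.82952537069303
ring@.0818 [0.51882161 0.18253218 0.0818    ]
axis [-0.47959877  0.14136837  0.8660254 ] lateral resid foot [-5.44031251e-04 -3.79367880e-05  1.33931666e-03]
1 0.2 [ 0.464 -0.179  0.191] None
1 0.114 [ 0.505 -0.191  0.117] None
1 0.064 [ 0.529 -0.198  0.074] None
lat [-0.48 -0.44  2.06  0.11  1.01  1.35]
pan [ 0.28 -0.02  1.22 -0.    1.94 -2.58]
pan [ 0.28 -0.04  1.53 -0.    1.66 -2.58]
-1 0.2 [ 0.464 -0.179  0.191] [-0.51 -0.7   2.02  0.12  1.31 -0.23]
-1 0.114 [ 0.505 -0.191  0.117] [-0.49 -0.55  2.06  0.11  1.12 -0.22]
-1 0.064 [ 0.529 -0.198  0.074] [-0.48 -0.44  2.06  0.11  1.01 -0.22]
lat [-0.48 -0.44  2.06  0.11  1.01 -1.79]
pan [ 0.28 -0.02  1.22 -0.    1.94  0.56]
pan [ 0.28 -0.04  1.53 -0.    1.66  0.56]
```

The estimates agree: lean azimuth is about 163.5°, the tilt is close to 30°, and the pan is at (0.5187, 0.1826) with its top near 82 mm. Next I'll grasp the stem along its axis and draw the weight out.

```bash
python3 - <<'E'
from h import *
e=np.load('est.npz');k,a=e['k'],e['a'];h=a[:2]/.5
q=quat(-a,np.r_[-h*np.cos(np.pi/6),.5])
P=lambda d:list(k-a*.104+a*(d-.011))
def st(n): s=state();print(n,round(s['time'],2),'F',np.round(s['ft_force'],2),'M',np.round(s['moment'],2),'gap',round(s['finger_gap'],4),'ff',np.round(s['finger_force'],1),'p',np.round(s['ee_pos'],4),flush=True)
move_to(P(.20),q);st('pre')
move_l(P(.064),.08);st('at')
close();hold(.2);st('closed')
if .010<state()['finger_gap']<.026 and np.abs(state()['ft_force']).max()<25:
    for d in (.07,.08,.095,.11,.15):
        move_l(P(d),.05);st(d)
E
```

```text
pre 5.46 F [-0.14 -0.09  0.34] M [0.04 0.15 0.04] gap 0.0877 ff 0.0 p [ 0.4637 -0.1789  0.1918]
at 7.31 F [ 0.34 -0.58 -0.59] M [ 0.01  0.22 -0.03] gap 0.0879 ff 0.0 p [ 0.529  -0.1982  0.0742]
closed 8.55 F [-1.89  0.61  1.3 ] M [ 0.13  0.43 -0.  ] gap 0.0211 ff 30.0 p [ 0.5287 -0.1981  0.0735]
0.07 8.82 F [ 0.51  0.58 -1.68] M [ 0.04  0.21 -0.02] gap 0.0211 ff 30.0 p [ 0.5258 -0.1972  0.0789]
0.08 9.17 F [-0.07 -0.53 -2.45] M [0.09 0.26 0.  ] gap 0.021 ff 30.0 p [ 0.5209 -0.1958  0.0877]
0.095 9.62 F [ 0.54  0.31 -3.68] M [0.16 0.49 0.03] gap 0.0209 ff 30.0 p [ 0.5138 -0.1938  0.1007]
0.11 10.07 F [-0.12 -0.2  -3.26] M [ 0.17  0.46 -0.02] gap 0.021 ff 30.0 p [ 0.5069 -0.1917  0.1141]
0.15 11.02 F [-0.5   0.08 -3.29] M [ 0.14  0.46 -0.03] gap 0.0214 ff 30.0 p [ 0.4874 -0.1859  0.1477]
```

The weight is out, weighs about 3.3 N, and is held with the pads on the knob. I'll carry it over the pan upright and check its tilt.

```bash
cat >> h.py <<'E'
def st(n): s=state();print(n,round(s['time'],2),'F',np.round(s['ft_force'],2),'M',np.round(s['moment'],2),'gap',round(s['finger_gap'],4),'p',np.round(s['ee_pos'],4),flush=True)
E
python3 - <<'E'
from h import *
e=np.load('est.npz');h=e['a'][:2]/.5
p=np.array(state()['ee_pos']);move_l(list(p+[0,0,.10]),.15)
q=quat([0,0,-1],np.r_[-h,0])
move_to([.5187,.1826,.24],q);st('over')
hold(.3);st('over')
g=snap('wrist','w3');t=snap('top','t3');s=snap('scene','s3')
for n,g in(('s',s),('w',g)):
    C=cloud(g).reshape(-1,3);m=(np.hypot(C[:,0]-.5187,C[:,1]-.1826)<.045)&(C[:,2]>.15)&(C[:,2]<.24);z=C[m,2]
    print(n,m.sum(),[(round(lo,3),int(k.sum()),C[m][k].mean(0).round(4).tolist(),np.ptp(C[m][k][:,:2],axis=0).round(3).tolist()) for lo in np.arange(.15,.24,.01) for k in [(z>lo)&(z<=lo+.01)] if k.sum()>3])
c=s['view']@[.5187,.1826,.2,1];K=s['camera_matrix'];u,v=int(K[0][2]-K[0][0]*c[0]/c[2]),int(K[1][2]+K[1][1]*c[1]/c[2]);print(u,v)
cr=lambda im,u,v:cv2.resize(im[max(v-50,0):max(v-50,0)+100,max(u-60,0):max(u-60,0)+120],(480,400),interpolation=cv2.INTER_CUBIC)
im=np.hstack([cv2.resize(cr(s['frame'],u,v),(400,333)),cv2.resize(cv2.imread('pics/w3.png'),(400,333))]);cv2.imwrite('pics/m3.png',im)
E
```

```text
over 13.22 F [-0.39 -0.25 -2.94] M [-0.03 -0.06 -0.03] gap 0.0213 p [0.5189 0.1816 0.2401]
over 13.52 F [ 0.2  -0.42 -2.78] M [-0.05 -0.04 -0.03] gap 0.0211 p [0.5188 0.1818 0.2403]
s 328 [(np.float64(0.19), 54, [0.5107, 0.168, 0.1954], [0.038, 0.029]), (np.float64(0.2), 70, [0.5099, 0.1677, 0.205], [0.04, 0.034]), (np.float64(0.21), 68, [0.5109, 0.1681, 0.2148], [0.042, 0.03]), (np.float64(0.22), 99, [0.5147, 0.1753, 0.2242], [0.042, 0.042]), (np.float64(0.23), 37, [0.5165, 0.1762, 0.236], [0.036, 0.025])]
w 3774 [(np.float64(0.19), 225, [0.5235, 0.2, 0.1954], [0.039, 0.02]), (np.float64(0.2), 262, [0.5231, 0.2006, 0.2049], [0.039, 0.019]), (np.float64(0.21), 359, [0.523, 0.1995, 0.2157], [0.042, 0.024]), (np.float64(0.22), 2420, [0.5209, 0.1906, 0.2232], [0.039, 0.043]), (np.float64(0.23), 508, [0.5202, 0.1889, 0.2355], [0.038, 0.029])]
260 164
```

View pics/m3.png

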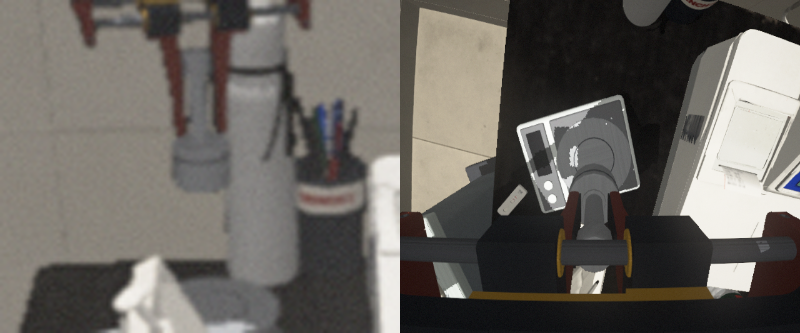

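The left half shows the weight hanging upright from the fingers, and the right half shows it above the ring. I'll fit the foot cylinder to both depth clouds for its centre and tilt.

```bash
python3 - <<'E'
from h import *
from scipy.optimize import least_squares
A=[]
for n in('s3','w3'):
    C=cloud(load(n)).reshape(-1,3);m=(np.hypot(C[:,0]-.5187,C[:,1]-.1826)<.035)&(C[:,2]>.188)&(C[:,2]<.216);A.append(C[m])
    print(n,m.sum(),C[(np.hypot(C[:,0]-.5187,C[:,1]-.1826)<.035)&(C[:,2]>.15)][:,2].min())
A[1]=A[1][::4]
C=np.vstack(A)
for off in(0,1):
    f=lambda x:np.hypot(C[:,0]-x[0]-x[2]*(C[:,2]-.2),C[:,1]-x[1]-x[3]*(C[:,2]-.2))-.022
    r=least_squares(f,[.5187,.1826,0,0],loss='soft_l1',f_scale=.001)
print(r.x.round(4),np.std(r.fun))
W=cloud(load('w3')).reshape(-1,3);m=(np.hypot(W[:,0]-r.x[0],W[:,1]-r.x[1])<.02)&(W[:,2]>.218)&(W[:,2]<.228)
B=np.c_[W[m,:2]-r.x[:2],np.ones(m.sum())];c=np.linalg.lstsq(B,W[m,2],rcond=None)[0];print('foot top plane',c.round(4),m.sum())
E
```

```text
s3 167 0.19112847254076804
w3 709 0.19025969489861932
[ 0.5173  0.1826  0.0329 -0.0039] 0.001497394466837708
foot top plane [-0.0135 -0.0238  0.2235] 1955
```

The tilt is about 1–2° and the centre is within 1.5 mm. The underside is about 51 mm below the TCP, so contact should come near TCP z = 0.1325. I'll lower it by force.

```bash
python3 - <<'E'
from h import *
def fz(n=8):
    v=[]
    for _ in range(n): hold(.02);v.append(state()['ft_force'][2])
    return np.mean(v)
x,y=.5197,.1827
move_l([x,y,.142],.08);f0=fz(15);print('hang',f0,flush=True)
z=.142
while z>.118:
    z-=.001;move_l([x,y,z],.01);f=fz()
    print(round(z,4),round(f,2),round(state()['time'],2),flush=True)
    if f>-0.25 or f-f0>3.0: break
st('end')
E
```

```text
hang -3.025286458030112
0.141 -3.01 15.68
0.14 -3.11 16.06
0.139 -2.87 16.44
0.138 -3.02 16.82
0.137 -3.23 17.21
0.136 -3.23 17.59
0.135 -2.99 17.98
0.134 -3.23 18.36
0.133 -3.0 18.74
0.132 -2.15 19.12
0.131 -1.82 19.51
0.13 -1.29 19.89
0.129 -0.52 20.27
0.128 0.05 20.66
end 20.66 F [-0.7  -0.15  0.44] M [-0.05 -0.05  0.02] gap 0.0212 p [0.5197 0.1827 0.1281]
```

Contact came at about 132.7 mm. The pan now carries the load after about 4.7 mm of travel, so I'll release, check, and retreat straight up.

```bash
python3 - <<'E'
from h import *
gripper_open();hold(.2);st('open')
move_l([.5197,.1827,.25],.1);move_l([.44,.06,.30],.2);hold(.3);st('up')
g=snap('wrist','w4');s=snap('scene','s4');t=snap('top','t4')
for n,g in(('s',s),('w',g),('t',t)):
    C=cloud(g).reshape(-1,3);r=np.hypot(C[:,0]-.5187,C[:,1]-.1826);m=(r<.05)&(C[:,2]>.05)&(C[:,2]<.22);c=C[m]
    k=c[:,2]>c[:,2].max()-.006;print(n,m.sum(),'knob',c[k].mean(0).round(4),c[:,2].max(),'pan',np.median(c[c[:,2]<.09],0).round(4))
im=np.hstack([cv2.resize(g['frame'][190:310,130:270],(350,300)),cv2.resize(cv2.imread('pics/w4.png'),(400,300))]);cv2.imwrite('pics/m4.png',im)
E
```

```text
open 21.97 F [ 1.07 -0.51  0.37] M [-0.03 -0.15 -0.01] gap 0.0875 p [0.5197 0.1827 0.128 ]
up 24.56 F [-0.83  1.09 -0.76] M [-0.06 -0.12  0.04] gap 0.0878 p [0.4402 0.0605 0.2995]
s 595 knob [0.516  0.1799 0.181 ] 0.18390979380432215 pan [0.5326 0.1621 0.0779]
w 8175 knob [0.5184 0.1824 0.18  ] 0.18221098287312176 pan [0.5113 0.177  0.0765]
t 1486 knob [0.519  0.1829 0.1803] 0.1843423441318599 pan [0.522  0.1845 0.0762]
```

View pics/m4.png

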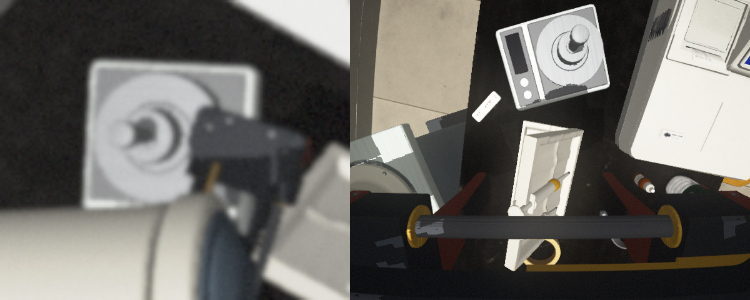

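The weight stands upright at the pan centre: the knob is at (0.5185, 0.1826, 0.180) and the pan is at 0.0765. The arm is clear of everything.

```bash
python3 -c "
from h import *
print(job_done())"
```

```text
the job is handed in; nothing more can be done
None
```

The large weight is standing upright within about 1 mm of the pan centre, inside the ring, with the pan sunk about 5 mm under it; the small weight was left in its cup, and the job was handed in at about 25 s of the 48 s allowed.

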